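Open a dust-tight tray cabinet by feel of its paddle latch

TASK

Open the small grey tray cabinet so that its trays can be drawn straight out: lift the red-tipped paddle on its door until you feel it come up against its stop, which draws the hidden pawl, keep it up while you ease the door off its seat, then swing the door open at least square to the cabinet's front and let go so that the paddle drops back. Work by feel: the height at which the pawl is free differs each time, and neither the paddle nor the latched door may ever be forced (never lift or pull with more than about 20 N). Do not disturb the bottles, dish and loupe standing round it.

Things in the scene. Friction and masses are not known exactly. Their poses are not given: they have to be found in the camera images.
- cabinet: grey painted steel cabinet, 130 mm wide (y), 240 deep (x), 150 tall, fixed to the bench, trays inside. Origin at the centre of its underside; x points from front to back (the front faces about towards the robot), z up. The closed door's outer face lies at x = -0.136.
- cabinet_door (a joint): angle of the door (rad), 0 shut, growing as it opens: seen from above it turns anticlockwise, its left edge coming towards the robot and on to the right; end stop at 1.9. Hinge friction is 1 to 2 N at the paddle and the door stays where it is left. The door is 14 mm thick, 140 tall. While the pawl holds it gives hardly 0.02 rad; at 0.25 the pawl is past the frame
- door_hinge (a point): point on the door's upright hinge axis, on the right edge of the front, at half the door's height (78 mm above the bench): x = -0.125, y = -0.0685 in the cabinet's frame. It stays put
- cabinet_paddle (a joint): angle of the paddle (rad): 0 at rest (jutting out from the door, 0.25 below level), growing as its red end is lifted; springs back when let go. Springs take 2 to 6 N at the roll. The angle that frees the pawl differs each time, 0.24 to 0.76; 0.04 on it meets a rubber stop, felt as a steep rise of some 7 N per mm at the roll. Below that the pawl holds; far into it the paddle is forced
- paddle_pivot (a point): middle of the paddle's level pivot pin, which runs along the door's width: 10 mm in front of the door's outer face, 108 mm above the bench, 94 mm from the hinge axis across the door. It moves with the door
- paddle_grip (a point): centre of the paddle's red roll, 50 mm from the pivot, moving with paddle and door. The roll is 40 mm long (parallel to the pivot) and 14 mm thick, at the end of a black plate 38 mm wide and 8 mm thick; pinch it across its two flat ends from above (the pads' friction then adds 2 to 4 N to the lift), or hook it from below
- pawl_buffer: rubber buffer, 14 mm, hidden in the latch case on the inside of the door: the paddle's stop, on which the pawl rod bottoms. It may bear 25 N, which is 18 N of lift at the roll over and above the springs (some 22 N of lift in all). Its origin lies at the pivot's height and 37 mm behind it, and yields downward 1 mm per 14 N
- strike: upper front flange of the cabinet's frame, 116 mm wide and 17 tall, behind which the hidden pawl catches. Pulling the door while the pawl is not drawn loads it about as much as the pull at the paddle; it may bear 25 N. Origin at its centre, 138 mm above the bench. It stays put
- oil: white plastic oil bottle with a white cap, 42 mm across and 85 mm tall, standing on the bench to the left of the cabinet; origin at the centre of its underside. Leave it alone
- dish: glass dish with a pale lid and knob, 60 mm across and 36 mm tall, standing on top of the cabinet, towards its back; origin at the centre of its underside. Leave it alone
- amber_bottle: amber plastic bottle with a dark cap, 40 mm across and 78 mm tall, on the bench to the right of the cabinet; origin at the centre of its underside. Leave it alone
- loupe: black eye loupe, 37 mm across and 32 mm tall, standing on the bench in front of the cabinet, to the left; origin at the centre of its underside. Leave it alone

How it is judged:
By the outcome, as a careful person would: the job done as asked, in the order asked, and still so for the second after the job is handed in, with the robot touching nothing.
It also fails if it takes over 72 s, if anything falls off the work surface, if the arm or the gripper's body presses on something with over 40 N, if the wrist force passes 120 N, or if a joint passes its speed limit or range.

ROBOT

A 6-joint arm with a two-finger parallel gripper is mounted at the origin on a cart in front of the work surface, level with it; the furniture and walls round the work are solid. World frame = base frame: x ahead of the robot, y to its left, z up, the work surface at z = 0. Lengths are in mm, angles in degrees, forces in N, time in s.
With the tool pointing down it reaches from about 300 to 850 mm from the base axis. Payload 4.2 kg.
Tool frame: the origin (TCP) lies between the finger pads; the fingertips stand 11 mm ahead of it and the grasp point (between the pads) lies 8 mm behind it (env.tips_ahead is the distance from the TCP to the fingertips, in mm); z points along the fingers, y is the line along which they close (so a half turn about z gives the same grasp; the last joint's range is limited). The gripper opens to 91 mm and grips with 3 to 60 N. Pads are 32 mm wide; open, the fingers measure 118 mm over their backs; the gripper's body (76 mm by 178 mm) begins 60 mm behind the grasp point.
Start: joints at [-1.146, 18.312, 89.639, -0, 72.044, -1.146], TCP at [575.015, 0, 224.976] pointing down, gripper open.
Joint ranges: [-177.97, 177.97], [-48.28, 115.42], [12.27, 149.76], [-77.06, 257.06], [2.81, 150.46], [-146.56, 146.56]. Speed limits (degrees/s): [147.25, 147.25, 180, 180, 180, 180].

INTERFACE

Orientations are given as [roll, pitch, yaw] about the fixed x, y, z axes, in that order (R = Rz(yaw) Ry(pitch) Rx(roll)).
In Python, from workcell import env, cams gives the robot as it stands.
- The arm moves only by the tool step_arm, never from a script. Its arguments are lists of equal length, an entry for each row: "linear": the shift along the tool's x, y, z in units of 30 cm (1.0 is 30 cm), a list of three; "turn": the turn about the tool's z in units of 360 degrees (1.0 is 360 degrees). In form: {"linear": [[tx, ty, tz], ...], "turn": [turn, ...]}. A call has 1 to 20 rows; each row is the pose to reach, as a shift and turn from the pose commanded when the call began, along the tool's axes at that moment, turning the shorter way round; what a row does not reach only later rows make up. A row lasts 1/8 s, in which the tool goes at most 62.5 mm and 10.7 degrees, less where a joint would pass 70% of its speed; a pose out of reach is approached as far as the arm can. A call with a number of a shift or a turn outside -1 to 1 is refused whole. A call with a gripper value outside its range is refused whole. "fingers" is the closure, from -1 (fully open) to 1 (shut), so that 0 is half open, set as the call begins (left out, the last holds). The fingers move at their own pace and stop on an object; "force" is the grip in N (left out, the last holds). Time passes only in rows, so rows that repeat a pose let the fingers close. It gives the time, the measured TCP pose, the force, the opening and the grip force at its end, in the units of the state.
- env.state(): the state, without advancing time (a new reading comes with each control period).
- cams.grab_frame(name): name is "scene" or "side" or "wrist"; returns a dict with "color" (384x512x3 uint8, blue, green, red), "fx", "fy", "cx", "cy" (pixels), "extrinsics" (4x4, takes a point from camera to world coordinates); the wrist camera has in their place "tool_from_camera" (4x4, takes a point from camera to tool coordinates, whose origin is the TCP and whose axes are the flange's). Camera axes: x right, y down, z forward; pixel columns grow to the right and rows downward; lengths in mm; the calibration is good to about 2 mm. The wrist camera is an equidistant fisheye: a pixel r from the principal point sees the ray r / f radians off the axis. A picture is of the moment at which its call begins: read the wrist's pose just before it. There is no depth.
- env.job_done(): hands the job in; it is judged then, once.
The state is a dict: "time_s": time; "qpos": joint angles; "qvel": joint speeds; "effort": joint torques, N m; "ee_pos": TCP position; "ee_rot": TCP orientation; "force": force on the tool from outside, world axes, zero at the start; "torque": the same for the moment, N m; "gripper_width": finger opening in mm; "gripper_force": force on a finger pad.
Only numpy, scipy, OpenCV 4.12 (cv2) and the standard library are available. Lean on these libraries where they do the work, as an engineer would, in place of code of your own. Each camera call takes 0.05 s, during which the arm holds its last target. There are 200 camera calls.

## Working session

There is one attempt and no reset: what is moved stays moved. The work goes in short steps, Python scripts to look and compute and a tool call to move; the robot and the scene stay as the last step left them, time stands still between calls to the robot, and variables do not carry over. Pictures are saved under pics/ and viewed, at most 10 in all, crops included, and the job is handed in when it is done.

Besides the shell and the picture viewer there is one more tool, called as name(argument=value, ...), one argument or row to a line, values as JSON. step_arm: Moves the arm, as the interface text tells. Its arguments: {"type":"object","properties":{"linear":{"type":"array"},"turn":{"type":"array"},"fingers":{"type":"number"},"force":{"type":"number"}},"required":["linear","turn"]}

```bash
mkdir -p pics; python3 - <<'E'
from workcell import env,cams
import cv2,json,numpy as np
s=env.state();print({k:np.round(s[k],2).tolist() for k in s})
for n in("scene","side"):
    f=cams.grab_frame(n);cv2.imwrite(f"pics/{n}0.png",f["color"])
    print(n,f["fx"],f["fy"],f["cx"],f["cy"],np.round(f["extrinsics"],4).tolist())
    np.savez(f"{n}.npz",**f)
E
```

```text
{'time_s': 0.0, 'qpos': [-1.15, 18.35, 89.71, -0.0, 72.04, -1.15], 'qvel': [0.03, 0.01, -0.02, 0.04, 0.02, 0.01], 'effort': [-0.0, -41.25, -23.2, 0.07, 0.05, -0.0], 'ee_pos': [574.52, 0.01, 224.13], 'ee_rot': [-179.9, -0.0, 90.0], 'force': [0.8, 0.65, 0.27], 'torque': [0.05, -0.04, 0.01], 'gripper_force': 0.0, 'gripper_width': 91.26}
scene 483.94860624848445 483.94860624848445 259.1207661985784 193.52733144958782 [[0.8007, -0.2818, 0.5286, 60.3954], [-0.5984, -0.3366, 0.727, -828.2132], [-0.027, -0.8985, -0.4382, 568.2466], [0.0, 0.0, 0.0, 1.0]]
side 486.1788591778825 486.1788591778825 256.5581991047573 198.5095456269494 [[-0.9077, -0.1419, 0.3949, 235.6707], [-0.4188, 0.3668, -0.8307, 696.2852], [-0.027, -0.9194, -0.3924, 479.5716], [0.0, 0.0, 0.0, 1.0]]
```

View pics/scene0.png

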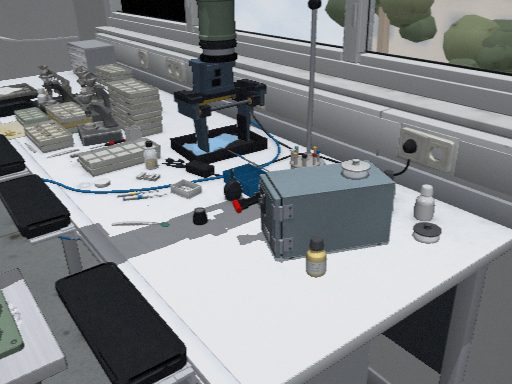

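View pics/side0.png

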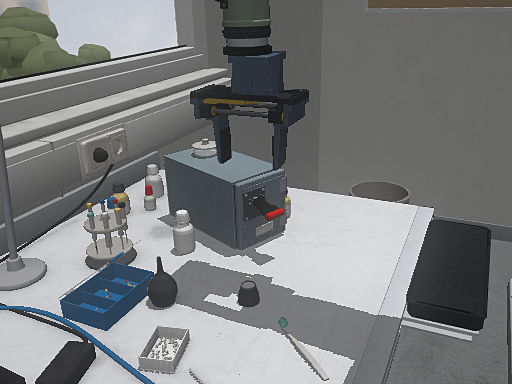

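The scene view shows the cabinet around (325,205), with the roll near (238,206). In the side view the roll is near (273,212), the loupe at (248,292) and the oil bottle at (184,232). I'll enlarge both.

```bash
python3 - <<'E'
import cv2
a=cv2.imread("pics/scene0.png")[150:290,185:405];cv2.imwrite("pics/sc.png",cv2.resize(a,None,fx=3.6,fy=3.6,interpolation=cv2.INTER_CUBIC))
a=cv2.imread("pics/side0.png")[130:310,150:300];cv2.imwrite("pics/sd.png",cv2.resize(a,None,fx=3.3,fy=3.3,interpolation=cv2.INTER_CUBIC))
E
```

```text
(no output)
```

View pics/sc.png

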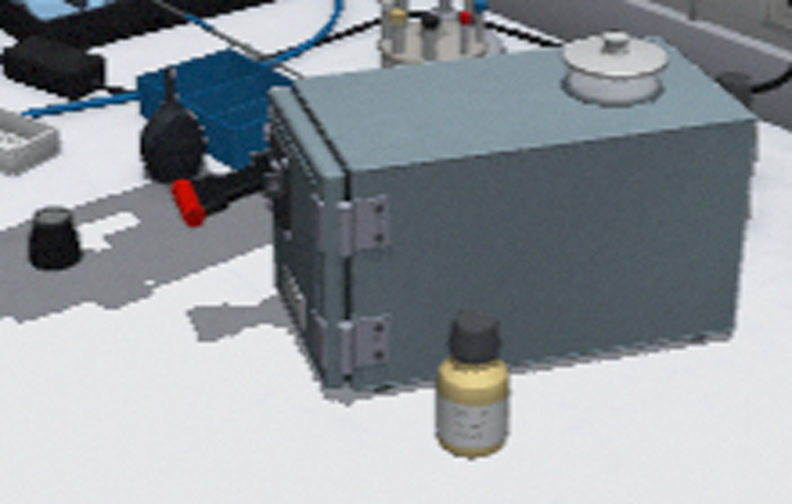

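View pics/sd.png

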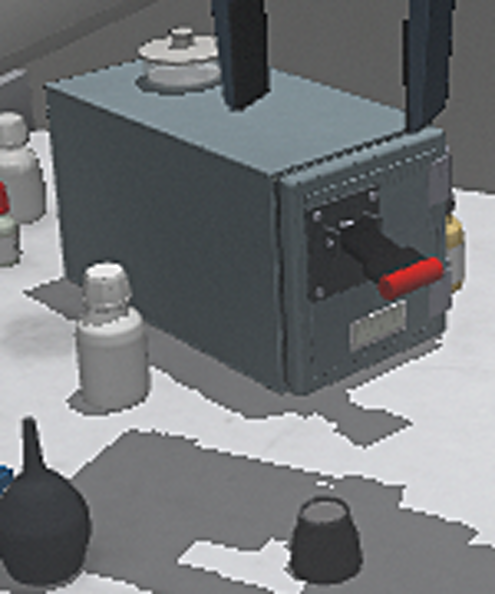

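```bash
cat > h.py <<'E'
import numpy as np
from scipy.optimize import least_squares
C={n:np.load(n+".npz") for n in("scene","side")}
def proj(n,P):
    f=C[n];E=f["extrinsics"];p=E[:3,:3].T@(np.asarray(P,float)-E[:3,3])
    return np.array([f["fx"]*p[0]/p[2]+f["cx"],f["fy"]*p[1]/p[2]+f["cy"]])
def px(n,u):
    return np.array(u)/3.6+[185,150] if n=="scene" else np.array(u)/3.3+[150,130]
def w(q,P):
    c,s=np.cos(q[2]),np.sin(q[2]);return np.array([q[0]+c*P[0]-s*P[1],q[1]+s*P[0]+c*P[1],P[2]])
def tri(a,b,x0=(500,0,50)):
    return least_squares(lambda P:np.r_[proj("scene",P)-px("scene",a),proj("side",P)-px("side",b)],x0)
def onplane(n,u,z):
    return least_squares(lambda P:proj(n,[*P,z])-px(n,u),(500,0)).x
E
python3 - <<'E'
from h import *
obs=[("scene",(757,118),(120,-65,150)),("scene",(352,172),(-120,-65,150)),("scene",(735,337),(120,-65,0)),("scene",(352,387),(-120,-65,0)),
("scene",(188,203),(-194.4,25.5,95.6)),("side",(275,178),(-120,65,150)),("side",(45,88),(120,65,150)),("side",(277,388),(-120,65,0)),("side",(65,277),(120,65,0)),("side",(411,277),(-194.4,25.5,95.6))]
r=least_squares(lambda q:np.concatenate([proj(n,w(q,P))-px(n,u) for n,u,P in obs]),(600,-50,0),loss="soft_l1")
q=r.x;print(q[:2],np.degrees(q[2]));
for n,u,P in obs: print(n,P,(proj(n,w(q,P))-px(n,u)).round(1))
t=tri((188,203),(411,277));print("roll tri",t.x,t.fun,"fit",w(q,(-194.4,25.5,95.6)),"hinge",w(q,(-125,-68.5,78)))
print("roll ends side",onplane("side",(384,284),95.6),onplane("side",(441,268),95.6))
t=tri((55,262),(326,572));print("loupe",t.x,t.fun);
t=tri((55,215),(327,508));print("loupetop",t.x)
E
```

```text
[ 727.77675022 -161.96322069] -23.28300354702301
scene (120, -65, 150) [ 0.5 -1.2]
scene (-120, -65, 150) [-0.2 -1.2]
scene (120, -65, 0) [-0.1  0.7]
scene (-120, -65, 0) [0.2 3.7]
scene (-194.4, 25.5, 95.6) [ 0.  -0.6]
side (-120, 65, 150) [-1.5 -1.6]
side (120, 65, 150) [-0.2 -1.6]
side (-120, 65, 0) [1.4 4.7]
side (120, 65, 0) [0.3 2.3]
side (-194.4, 25.5, 95.6) [0.2 0.1]
roll tri [559.47921432 -62.18333744  95.03187755] [ 0.23851432 -0.33066893  0.23538152  0.27071014] fit [559.28743373 -61.69876921  95.6       ] hinge [ 585.88008778 -175.47570339   78.        ]
roll ends side [570.37309411 -47.88325106] [548.62093638 -79.5316508 ]
loupe [546.21787065  85.18156993  -4.7779637 ] [ 0.15312355 -0.17008045  0.11612173  0.10896815]
loupetop [546.55965549  81.28275126  31.6484997 ]
```

```bash
python3 - <<'E'
from h import *
obs=[("scene",(757,118),(120,-65,150)),("scene",(352,172),(-120,-65,150)),("scene",(735,337),(120,-65,6)),("scene",(352,387),(-120,-65,6)),
("scene",(188,203),(-194.4,25.5,95.6)),("side",(275,178),(-120,65,150)),("side",(45,88),(120,65,150)),("side",(277,388),(-120,65,6)),("side",(65,277),(120,65,6)),("side",(411,277),(-194.4,25.5,95.6))]
for W in (1,3):
  r=least_squares(lambda q:np.concatenate([(W if P[0]<-190 else 1)*(proj(n,w(q,P))-px(n,u)) for n,u,P in obs]),(600,-50,0))
  q=r.x;print(q[:2],np.degrees(q[2]),r.cost,w(q,(-194.4,25.5,95.6)),w(q,(-125,-68.5,78)))
for n,u,P in obs: print(n,P,(proj(n,w(q,P))-px(n,u)).round(1))
a=onplane("scene",(472,445),0);print("amber",a,np.linalg.norm(a-w(q,(-125,-68.5,0))[:2]))
E
```

```text
[ 727.22857281 -162.50369776] -23.465450084773124 10.334149852470794 [559.05938137 -61.7032362   95.6       ] [ 585.28960214 -175.5642722    78.        ]
[ 727.42680643 -162.71486273] -23.461068531618483 12.113801577051003 [559.24990702 -61.92726179  95.6       ] [ 585.48883495 -175.78629156   78.        ]
scene (120, -65, 150) [ 0.7 -0.9]
scene (-120, -65, 150) [-0.3 -1.1]
scene (120, -65, 6) [ 0.4 -1.4]
scene (-120, -65, 6) [0.1 1.4]
scene (-194.4, 25.5, 95.6) [ 0.1 -0.6]
side (-120, 65, 150) [-1.4 -1.7]
side (120, 65, 150) [ 0.2 -1.7]
side (-120, 65, 6) [1.4 1.9]
side (120, 65, 6) [ 0.4 -0.2]
side (-194.4, 25.5, 95.6) [0.3 0.1]
amber [ 615.31326258 -249.59363702] 79.60540639752136
```

step_arm(
  linear=[
    [-0.207, -0.052, 0],
    [-0.207, -0.052, 0],
    [-0.207, -0.052, 0],
    [-0.207, -0.052, 0],
    [-0.207, -0.052, 0],
    [-0.207, -0.052, 0],
    [-0.207, -0.052, 0],
    [-0.207, -0.052, 0],
    [-0.207, -0.052, 0],
    [-0.207, -0.052, 0],
    [-0.207, -0.052, 0],
    [-0.207, -0.052, 0],
    [-0.207, -0.052, 0],
    [-0.207, -0.052, 0],
  ],
  turn=[0.3147, 0.3147, 0.3147, 0.3147, 0.3147, 0.3147, 0.3147, 0.3147, 0.3147, 0.3147, 0.3147, 0.3147, 0.3147, 0.3147],
  fingers=-1,
)

```text
time_s: 1.85
ee_pos: [559.4, -62.1, 224.9]
ee_rot: [180.0, 0.0, -23.2]
force: [0.8, 0.1, 0.3]
gripper_width: 91.3
gripper_force: 0.0
```

step_arm(
  linear=[
    [0, 0, 0.15],
    [0, 0, 0.3],
    [0, 0, 0.4],
    [0, 0, 0.456],
    [0, 0, 0.456],
    [0, 0, 0.456],
  ],
  turn=[0, 0, 0, 0, 0, 0],
)

```text
time_s: 2.6
ee_pos: [560.1, -62.2, 89.0]
ee_rot: [-180.0, -0.1, -23.3]
force: [0.3, 0.3, 0.5]
gripper_width: 91.3
gripper_force: 0.0
```

```bash
python3 - <<'E'
from workcell import env,cams
import cv2,numpy as np
f=cams.grab_frame("wrist");print(f["fx"],f["cx"],f["cy"],f["tool_from_camera"].round(3).tolist())
g=cams.grab_frame("side")["color"][130:290,200:320]
s=cams.grab_frame("scene")["color"][130:250,200:320]
cv2.imwrite("pics/w1.png",np.hstack([f["color"],cv2.resize(np.vstack([g[:,:],s]),(165,384),interpolation=cv2.INTER_CUBIC)]))
E
```

```text
297.3186396354542 254.73181771716074 187.74168738537702 [[-0.0, -0.962, -0.274, 78.543], [1.0, -0.0, -0.0, 0.365], [0.0, -0.274, 0.962, -159.446], [0.0, 0.0, 0.0, 1.0]]
```

View pics/w1.png

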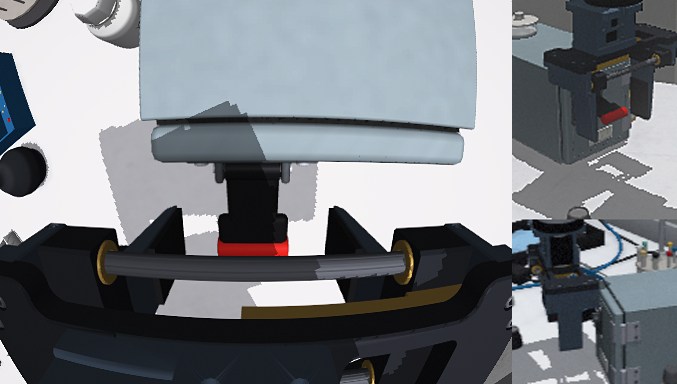

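The wrist view shows the red roll (columns 218–288) centred between the fingers and the door edge level with the image rows, so I can pinch.

step_arm(
  linear=[
    [0, 0, 0],
    [0, 0, 0],
    [0, 0, 0],
    [0, 0, 0],
    [0, 0, 0],
    [0, 0, 0],
    [0, 0, 0],
    [0, 0, 0],
  ],
  turn=[0, 0, 0, 0, 0, 0, 0, 0],
  fingers=1,
  force=22,
)

```text
time_s: 3.75
ee_pos: [559.6, -61.1, 88.1]
ee_rot: [-179.9, 0.0, -23.3]
force: [2.0, 4.4, -0.7]
gripper_width: 39.9
gripper_force: 22.0
```

step_arm(
  linear=[
    [-0.001, -0.003, -0.005],
    [-0.002, -0.003, -0.009],
    [-0.003, -0.003, -0.0133],
    [-0.003, -0.003, -0.0133],
  ],
  turn=[0, 0, 0, 0],
)

```text
time_s: 4.25
ee_pos: [558.9, -60.7, 92.1]
ee_rot: [-180.0, 0.0, -23.3]
force: [1.2, 5.0, -4.3]
gripper_width: 39.6
gripper_force: 22.0
```

step_arm(
  linear=[
    [-0.001, 0, -0.006],
    [-0.0015, 0, -0.012],
    [-0.002, 0, -0.02],
    [-0.002, 0, -0.02],
  ],
  turn=[0, 0, 0, 0],
)

```text
time_s: 4.75
ee_pos: [558.2, -60.4, 98.2]
ee_rot: [-180.0, 0.0, -23.3]
force: [2.1, 4.8, -4.1]
gripper_width: 39.8
gripper_force: 22.0
```

step_arm(
  linear=[
    [0, 0, -0.0033],
    [0, 0, -0.0067],
    [0, 0, -0.0067],
  ],
  turn=[0, 0, 0],
)

```text
time_s: 5.12
ee_pos: [558.2, -60.4, 100.0]
ee_rot: [-180.0, 0.0, -23.3]
force: [2.2, 4.4, -5.1]
gripper_width: 39.6
gripper_force: 22.0
```

step_arm(
  linear=[
    [0, 0, -0.002],
    [0, 0, -0.004],
    [0, 0, -0.004],
  ],
  turn=[0, 0, 0],
)

```text
time_s: 5.5
ee_pos: [558.2, -60.4, 101.2]
ee_rot: [-180.0, 0.0, -23.3]
force: [2.0, 5.0, -4.4]
gripper_width: 39.4
gripper_force: 22.0
```

step_arm(
  linear=[
    [0, 0, -0.0025],
    [0, 0, -0.005],
    [0, 0, -0.005],
  ],
  turn=[0, 0, 0],
)

```text
time_s: 5.88
ee_pos: [558.2, -60.4, 102.7]
ee_rot: [-180.0, 0.0, -23.3]
force: [2.0, 4.7, -5.0]
gripper_width: 39.9
gripper_force: 22.0
```

step_arm(
  linear=[
    [0.0005, 0, -0.0025],
    [0.0005, 0, -0.005],
    [0.0005, 0, -0.005],
  ],
  turn=[0, 0, 0],
)

```text
time_s: 6.25
ee_pos: [558.2, -60.4, 104.1]
ee_rot: [-180.0, 0.0, -23.3]
force: [2.2, 4.6, -5.3]
gripper_width: 39.5
gripper_force: 22.0
```

step_arm(
  linear=[
    [0.0005, 0, -0.0025],
    [0.0007, 0, -0.005],
    [0.0007, 0, -0.005],
  ],
  turn=[0, 0, 0],
)

```text
time_s: 6.62
ee_pos: [558.3, -60.4, 105.6]
ee_rot: [-180.0, 0.1, -23.3]
force: [0.9, 5.5, -5.0]
gripper_width: 39.5
gripper_force: 22.0
```

step_arm(
  linear=[
    [0.0005, 0, -0.0025],
    [0.001, 0, -0.005],
    [0.001, 0, -0.005],
  ],
  turn=[0, 0, 0],
)

```text
time_s: 7.0
ee_pos: [558.4, -60.5, 107.0]
ee_rot: [-180.0, 0.1, -23.3]
force: [2.6, 4.4, -4.8]
gripper_width: 39.5
gripper_force: 22.0
```

step_arm(
  linear=[
    [0.0005, 0, -0.0025],
    [0.001, 0, -0.005],
    [0.001, 0, -0.005],
  ],
  turn=[0, 0, 0],
)

```text
time_s: 7.38
ee_pos: [558.6, -60.6, 108.5]
ee_rot: [-180.0, 0.1, -23.3]
force: [1.0, 5.5, -5.6]
gripper_width: 39.7
gripper_force: 22.0
```

step_arm(
  linear=[
    [0.0007, 0, -0.0025],
    [0.0013, 0, -0.005],
    [0.0013, 0, -0.005],
  ],
  turn=[0, 0, 0],
)

```text
time_s: 7.75
ee_pos: [558.8, -60.7, 109.9]
ee_rot: [-180.0, 0.1, -23.3]
force: [1.1, 4.5, -5.1]
gripper_width: 39.6
gripper_force: 22.0
```

step_arm(
  linear=[
    [0.0007, 0, -0.0025],
    [0.0013, 0, -0.005],
    [0.0013, 0, -0.005],
  ],
  turn=[0, 0, 0],
)

```text
time_s: 8.12
ee_pos: [559.0, -60.8, 111.4]
ee_rot: [-180.0, 0.1, -23.3]
force: [0.7, 4.8, -4.8]
gripper_width: 39.5
gripper_force: 22.0
```

step_arm(
  linear=[
    [0.0007, 0, -0.0025],
    [0.0014, 0, -0.005],
    [0.0014, 0, -0.005],
  ],
  turn=[0, 0, 0],
)

```text
time_s: 8.5
ee_pos: [559.3, -60.9, 112.8]
ee_rot: [-180.0, 0.2, -23.3]
force: [0.2, 5.1, -5.3]
gripper_width: 39.6
gripper_force: 22.0
```

step_arm(
  linear=[
    [0.0008, 0, -0.0025],
    [0.0015, 0, -0.005],
    [0.0015, 0, -0.005],
  ],
  turn=[0, 0, 0],
)

```text
time_s: 8.88
ee_pos: [559.6, -61.0, 114.3]
ee_rot: [-180.0, 0.2, -23.3]
force: [-0.2, 6.1, -5.7]
gripper_width: 39.9
gripper_force: 22.0
```

step_arm(
  linear=[
    [0.0008, 0, -0.0025],
    [0.0016, 0, -0.005],
    [0.0016, 0, -0.005],
  ],
  turn=[0, 0, 0],
)

```text
time_s: 9.25
ee_pos: [559.9, -61.2, 115.7]
ee_rot: [-180.0, 0.2, -23.3]
force: [1.0, 4.9, -5.5]
gripper_width: 39.7
gripper_force: 22.0
```

step_arm(
  linear=[
    [0.0009, 0, -0.0025],
    [0.0018, 0, -0.005],
    [0.0018, 0, -0.005],
  ],
  turn=[0, 0, 0],
)

```text
time_s: 9.62
ee_pos: [560.3, -61.3, 117.2]
ee_rot: [-180.0, 0.2, -23.3]
force: [0.1, 5.7, -5.1]
gripper_width: 39.4
gripper_force: 22.0
```

step_arm(
  linear=[
    [0.0009, 0, -0.0025],
    [0.0018, 0, -0.005],
    [0.0018, 0, -0.005],
  ],
  turn=[0, 0, 0],
)

```text
time_s: 10.0
ee_pos: [560.7, -61.5, 118.4]
ee_rot: [-180.0, 0.2, -23.3]
force: [0.0, 6.0, -6.9]
gripper_width: 39.3
gripper_force: 22.0
```

step_arm(
  linear=[
    [0.0006, 0, -0.0016],
    [0.0012, 0, -0.0033],
    [0.0012, 0, -0.0033],
  ],
  turn=[0, 0, 0],
)

```text
time_s: 10.38
ee_pos: [560.9, -61.6, 119.2]
ee_rot: [-180.0, 0.3, -23.3]
force: [1.4, 6.0, -7.0]
gripper_width: 39.9
gripper_force: 22.0
```

step_arm(
  linear=[
    [0.0006, 0, -0.0016],
    [0.0012, 0, -0.003],
    [0.0012, 0, -0.003],
  ],
  turn=[0, 0, 0],
)

```text
time_s: 10.75
ee_pos: [561.2, -61.7, 120.0]
ee_rot: [-180.0, 0.3, -23.3]
force: [0.9, 6.6, -8.6]
gripper_width: 39.4
gripper_force: 22.0
```

step_arm(
  linear=[
    [0.0006, 0, -0.0016],
    [0.0012, 0, -0.003],
    [0.0012, 0, -0.003],
  ],
  turn=[0, 0, 0],
)

```text
time_s: 11.12
ee_pos: [561.4, -61.8, 120.9]
ee_rot: [-180.0, 0.3, -23.3]
force: [-0.1, 6.1, -8.0]
gripper_width: 39.7
gripper_force: 22.0
```

```bash
python3 - <<'E'
from workcell import env,cams
import cv2,numpy as np
f=cams.grab_frame("wrist")["color"][120:300,160:360]
g=cams.grab_frame("side")["color"][150:270,220:320]
s=cams.grab_frame("scene")["color"][140:260,200:300]
r=lambda a:cv2.resize(a,(390,400 if a is f else 290),interpolation=cv2.INTER_CUBIC)
b=np.vstack([r(g),r(s)]);cv2.imwrite("pics/p2.png",np.hstack([b,cv2.resize(f,(400,580),interpolation=cv2.INTER_CUBIC)]))
E
```

```text
(no output)
```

View pics/p2.png

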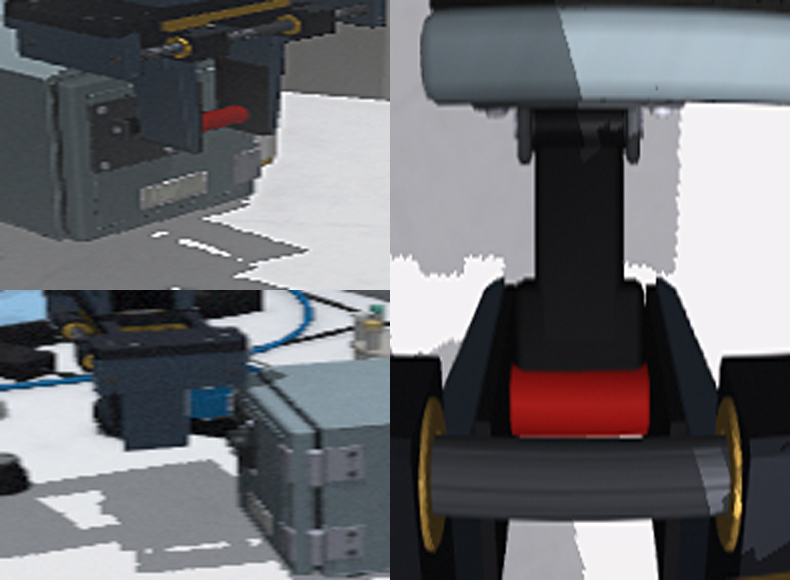

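```bash
python3 - <<'E'
from h import *
y=np.array([.398,.917,0])
for dz in(-6,-3,0,3):
    c=np.array([561.4,-61.8,128.9+dz]); print(dz,proj("side",c-20*y),proj("side",c-10*y),proj("side",c))
print("rest",proj("side",np.array([559.4,-62,95.6])-20*y),px("side",(441,268)))
E
```

```text
-6 [281.29018322 197.44022051] [277.44913741 198.93785206] [273.55639051 200.45564197]
-3 [281.27892802 195.96402911] [277.43280046 197.45373134] [273.53483546 198.96351151]
0 [281.26764364 194.48401021] [277.41642086 195.96573676] [273.51322378 197.46746   ]
3 [281.25632997 193.0001489 ] [277.39999846 194.47385314] [273.49155522 195.96747198]
rest [282.41115952 210.81957768] [283.63636364 211.21212121]
```

```bash
cat > red.py <<'E'
from h import *
def cols(im):
    im=im.astype(int);m=(im[:,:,2]>110)&(im[:,:,1]<70)&(im[:,:,0]<70);m[:, :262]=0;m[:,295:]=0;m[:150]=0;m[240:]=0
    return {c:(np.flatnonzero(m[:,c]).min(),np.flatnonzero(m[:,c]).max()) for c in range(262,295) if m[:,c].any()}
E
python3 - <<'E'
from red import *
from workcell import cams
for im in(C["side"]["color"],cams.grab_frame("side")["color"]): print({k:(int(a),int(b)) for k,(a,b) in cols(im).items()})
E
```

```text
{266: (213, 214), 267: (214, 214), 268: (213, 216), 269: (213, 218), 270: (212, 217), 271: (212, 217), 272: (212, 216), 273: (211, 216), 274: (211, 215), 275: (210, 215), 276: (210, 215), 277: (209, 214), 278: (209, 214), 279: (209, 213), 280: (208, 213), 281: (208, 213), 282: (208, 212), 283: (209, 212)}
{272: (197, 201), 273: (196, 199), 274: (196, 199), 275: (196, 199), 276: (195, 198), 277: (195, 198), 278: (194, 197), 279: (194, 198), 280: (194, 197), 281: (194, 200), 282: (195, 197)}
```

step_arm(
  linear=[
    [0, 0, 0],
    [0, 0, 0],
    [0, 0, 0],
  ],
  turn=[0, 0, 0],
  force=36,
)

```text
time_s: 11.7
ee_pos: [561.4, -61.8, 120.9]
ee_rot: [-180.0, 0.3, -23.3]
force: [0.5, 5.4, -7.9]
gripper_width: 39.6
gripper_force: 36.0
```

step_arm(
  linear=[
    [0.0005, 0, -0.0013],
    [0.001, 0, -0.0027],
    [0.001, 0, -0.0027],
  ],
  turn=[0, 0, 0],
)

```text
time_s: 12.08
ee_pos: [561.6, -61.9, 121.4]
ee_rot: [180.0, 0.3, -23.3]
force: [1.4, 6.0, -9.2]
gripper_width: 39.3
gripper_force: 36.0
```

step_arm(
  linear=[
    [0.0005, 0, -0.0013],
    [0.001, 0, -0.0027],
    [0.001, 0, -0.0027],
  ],
  turn=[0, 0, 0],
)

```text
time_s: 12.45
ee_pos: [561.8, -62.0, 121.9]
ee_rot: [180.0, 0.3, -23.3]
force: [1.1, 5.6, -10.6]
gripper_width: 39.4
gripper_force: 36.0
```

step_arm(
  linear=[
    [0.0005, 0, -0.0013],
    [0.001, 0, -0.0027],
    [0.001, 0, -0.0027],
  ],
  turn=[0, 0, 0],
)

```text
time_s: 12.82
ee_pos: [562.0, -62.1, 122.7]
ee_rot: [180.0, 0.3, -23.3]
force: [1.5, 6.3, -11.2]
gripper_width: 39.6
gripper_force: 36.0
```

```bash
python3 - <<'E'
from red import *
from workcell import cams
print({k:(int(a),int(b)) for k,(a,b) in cols(cams.grab_frame("side")["color"]).items()})
E
```

```text
{272: (196, 199), 273: (195, 199), 274: (195, 198), 275: (195, 198), 276: (194, 197), 277: (194, 197), 278: (194, 197), 279: (193, 196), 280: (193, 196), 281: (193, 196), 282: (194, 196)}
```

step_arm(
  linear=[
    [0, 0, 0],
    [0, 0, 0],
    [0, 0, 0],
    [0, 0, 0],
    [0, 0, 0],
    [0, 0, 0],
    [0, 0, 0],
    [0, 0, 0],
  ],
  turn=[0, 0, 0, 0, 0, 0, 0, 0],
)

```text
time_s: 13.88
ee_pos: [562.0, -62.1, 122.7]
ee_rot: [180.0, 0.3, -23.3]
force: [1.7, 6.5, -10.6]
gripper_width: 39.7
gripper_force: 36.0
```

step_arm(
  linear=[
    [0.0007, 0, -0.0017],
    [0.0014, 0, -0.0033],
    [0.0014, 0, -0.0033],
  ],
  turn=[0, 0, 0],
)

```text
time_s: 14.25
ee_pos: [562.4, -62.3, 123.7]
ee_rot: [180.0, 0.3, -23.3]
force: [1.2, 5.6, -9.9]
gripper_width: 39.2
gripper_force: 36.0
```

```bash
python3 - <<'E'
from red import *
from workcell import cams,env
import cv2
im=cams.grab_frame("side")["color"]
print({k:(int(a),int(b)) for k,(a,b) in cols(im).items()})
w_=cams.grab_frame("wrist")["color"]
# compare with previous wrist view
b=np.hstack([cv2.resize(im[165:225,240:310],(560,480),interpolation=cv2.INTER_CUBIC),cv2.resize(w_[205:275,210:300],(240,480))])
cv2.imwrite("pics/p3.png",b);print(env.state()["force"])
E
```

```text
{272: (195, 199), 273: (195, 198), 274: (195, 197), 275: (194, 197), 276: (194, 196), 277: (193, 196), 278: (193, 196), 279: (193, 196), 280: (193, 196), 281: (193, 195), 282: (194, 196)}
[  0.82187845   6.16599286 -10.77253952]
```

View pics/p3.png

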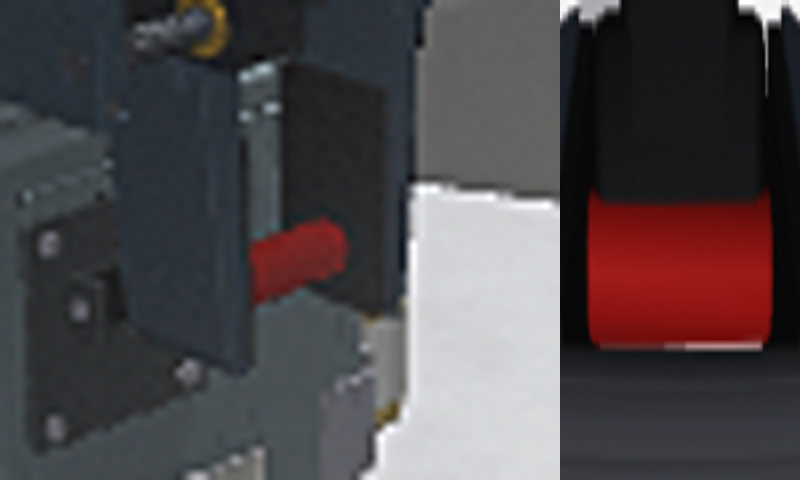

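The roll is still seated in the pads and following, and the rise in force isn't steep yet. I'll continue.

step_arm(
  linear=[
    [0.0008, 0, -0.0017],
    [0.0016, 0, -0.0033],
    [0.0016, 0, -0.0033],
  ],
  turn=[0, 0, 0],
)

```text
time_s: 14.72
ee_pos: [562.7, -62.4, 124.6]
ee_rot: [180.0, 0.4, -23.3]
force: [0.6, 7.1, -10.8]
gripper_width: 39.2
gripper_force: 36.0
```

step_arm(
  linear=[
    [0.0008, 0, -0.0017],
    [0.0016, 0, -0.0033],
    [0.0016, 0, -0.0033],
  ],
  turn=[0, 0, 0],
)

```text
time_s: 15.1
ee_pos: [563.1, -62.6, 125.6]
ee_rot: [180.0, 0.4, -23.3]
force: [0.4, 6.2, -10.6]
gripper_width: 39.3
gripper_force: 36.0
```

step_arm(
  linear=[
    [0.0008, 0, -0.0017],
    [0.0017, 0, -0.0033],
    [0.0017, 0, -0.0033],
  ],
  turn=[0, 0, 0],
)

```text
time_s: 15.48
ee_pos: [563.4, -62.7, 126.5]
ee_rot: [180.0, 0.4, -23.3]
force: [0.9, 6.2, -10.1]
gripper_width: 39.1
gripper_force: 36.0
```

```bash
python3 - <<'E'
from red import *
from workcell import cams,env
im=cams.grab_frame("side")["color"].astype(float)
d=cols(im);print({k:(int(a),int(b)) for k,(a,b) in d.items()})
# subpixel: redness-weighted centroid, same columns, first and now
for I in(C["side"]["color"].astype(float),im):
    o=[]
    for c in range(274,281):
        r=np.clip(I[185:225,c,2]-I[185:225,c,1]-30,0,None);o.append((r*np.arange(185,225)).sum()/r.sum())
    print(np.round(o,2),np.mean(o))
y=np.array([.398,.917,0])
for h in range(26,42,2):
    s=-.2474+h/50;x=50*np.sqrt(1-s*s)-48.45
    p=np.array([559.4,-62,95.6+h])+x*np.array([-.917,.398,0])
    a,b=proj("side",p),proj("side",p-20*y);print(h,"ang",np.arcsin(s)+.25,b, a[1]+(277-a[0])/(b-a)[0]*(b-a)[1])
E
```

```text
{271: (194, 198), 272: (194, 197), 273: (194, 197), 274: (193, 196), 275: (193, 196), 276: (192, 196), 277: (192, 195), 278: (192, 195), 279: (191, 195), 280: (192, 194), 281: (192, 194), 282: (194, 195)}
[212.83 212.2  211.92 211.28 211.06 210.84 210.2 ] 211.47471199335226
[195.8  195.5  195.07 194.5  194.46 193.88 193.68] 194.69838726959148
26 ang 0.5260943456779514 [282.19741655 198.14024178] 200.1762721160198
28 ang 0.5679289780222284 [281.9610958  197.06761846] 199.00100012371837
30 ang 0.6103481025543954 [281.68957369 195.98054156] 197.79836569904387
32 ang 0.6534568729107073 [281.38126299 194.87860636] 196.56760434113238
34 ang 0.6973745956117265 [281.03424902 193.76129566] 195.30773768380266
36 ang 0.7422387161627773 [280.64621711 192.6279554 ] 194.01752678423895
38 ang 0.7882101510992694 [280.21435414 191.47776122] 192.69540824610075
40 ang 0.8354805993151573 [279.7352123  190.30967205] 191.33940539364892
```

step_arm(
  linear=[
    [0.0009, 0, -0.0017],
    [0.0018, 0, -0.0033],
    [0.0018, 0, -0.0033],
  ],
  turn=[0, 0, 0],
)

```text
time_s: 15.9
ee_pos: [563.9, -62.9, 127.5]
ee_rot: [180.0, 0.4, -23.3]
force: [0.6, 6.4, -11.1]
gripper_width: 39.6
gripper_force: 36.0
```

step_arm(
  linear=[
    [0.0009, 0, -0.0017],
    [0.0018, 0, -0.0033],
    [0.0018, 0, -0.0033],
  ],
  turn=[0, 0, 0],
)

```text
time_s: 16.27
ee_pos: [564.3, -63.1, 128.4]
ee_rot: [180.0, 0.4, -23.3]
force: [0.8, 7.1, -10.3]
gripper_width: 39.3
gripper_force: 36.0
```

```bash
python3 - <<'E'
from red import *
from workcell import cams,env
d=cols(cams.grab_frame("side")["color"]);print({k:(int(a),int(b)) for k,(a,b) in d.items()}, np.mean([d[c][0] for c in range(273,281)]))
print(env.state()["force"],env.state()["torque"])
E
```

```text
{271: (193, 197), 272: (193, 196), 273: (193, 196), 274: (192, 195), 275: (192, 195), 276: (191, 195), 277: (191, 194), 278: (191, 194), 279: (191, 194), 280: (191, 193), 281: (192, 193), 282: (194, 194)} 191.5
[ 1.29121266  6.66626748 -9.97917496] [ 1.36268405  0.24982804 -0.01485089]
```

step_arm(
  linear=[
    [0.001, 0, -0.0017],
    [0.0019, 0, -0.0033],
    [0.0019, 0, -0.0033],
  ],
  turn=[0, 0, 0],
)

```text
time_s: 16.7
ee_pos: [564.7, -63.3, 129.4]
ee_rot: [180.0, 0.4, -23.3]
force: [0.7, 5.8, -10.6]
gripper_width: 39.6
gripper_force: 36.0
```

step_arm(
  linear=[
    [0, 0, 0],
    [0.001, 0, -0.0017],
    [0.0019, 0, -0.0033],
    [0.0019, 0, -0.0033],
  ],
  turn=[0, 0, 0, 0],
  force=50,
)

```text
time_s: 17.2
ee_pos: [564.9, -63.4, 130.0]
ee_rot: [180.0, 0.5, -23.3]
force: [0.8, 6.7, -11.7]
gripper_width: 39.1
gripper_force: 50.0
```

```bash
python3 - <<'E'
from red import *
from workcell import cams,env
d=cols(cams.grab_frame("side")["color"]);print({k:(int(a),int(b)) for k,(a,b) in d.items()}, np.mean([d[c][0] for c in range(273,281)]))
print(env.state()["force"])
E
```

```text
{271: (192, 196), 272: (192, 195), 273: (192, 195), 274: (191, 194), 275: (191, 194), 276: (191, 194), 277: (190, 193), 278: (190, 193), 279: (190, 193), 280: (190, 193), 281: (191, 193)} 190.625
[ -0.50443648   6.76046401 -11.19489787]
```

step_arm(
  linear=[
    [0.001, 0, -0.0017],
    [0.0019, 0, -0.0033],
    [0.0019, 0, -0.0033],
  ],
  turn=[0, 0, 0],
)

```text
time_s: 17.62
ee_pos: [565.2, -63.6, 130.8]
ee_rot: [180.0, 0.5, -23.3]
force: [0.2, 7.0, -12.5]
gripper_width: 39.6
gripper_force: 50.0
```

step_arm(
  linear=[
    [0.001, 0, -0.0017],
    [0.0019, 0, -0.0033],
    [0.0019, 0, -0.0033],
  ],
  turn=[0, 0, 0],
)

```text
time_s: 18.0
ee_pos: [565.6, -63.8, 131.6]
ee_rot: [180.0, 0.5, -23.3]
force: [0.8, 5.9, -12.5]
gripper_width: 39.5
gripper_force: 50.0
```

```bash
python3 - <<'E'
from red import *
from workcell import cams,env
d=cols(cams.grab_frame("side")["color"]);print({k:(int(a),int(b)) for k,(a,b) in d.items()}, np.mean([d[c][0] for c in range(273,281)]))
print(env.state()["force"])
E
```

```text
{270: (192, 196), 271: (192, 195), 272: (191, 194), 273: (191, 194), 274: (190, 193), 275: (190, 193), 276: (190, 193), 277: (189, 192), 278: (189, 192), 279: (189, 192), 280: (190, 192), 281: (191, 192)} 189.75
[ 1.14710475e-02  5.48075734e+00 -1.33998112e+01]
```

step_arm(
  linear=[
    [0.001, 0, -0.0017],
    [0.002, 0, -0.0033],
    [0.002, 0, -0.0033],
  ],
  turn=[0, 0, 0],
)

```text
time_s: 18.42
ee_pos: [565.9, -64.0, 132.5]
ee_rot: [180.0, 0.6, -23.3]
force: [0.1, 7.3, -13.4]
gripper_width: 38.9
gripper_force: 50.0
```

step_arm(
  linear=[
    [0.001, 0, -0.0017],
    [0.0021, 0, -0.0033],
    [0.0021, 0, -0.0033],
  ],
  turn=[0, 0, 0],
)

```text
time_s: 18.8
ee_pos: [566.2, -64.2, 133.1]
ee_rot: [179.9, 0.6, -23.3]
force: [0.2, 6.1, -15.0]
gripper_width: 39.1
gripper_force: 50.0
```

```bash
python3 - <<'E'
from red import *
from workcell import cams,env
import cv2
im=cams.grab_frame("side")["color"]
d=cols(im);print({k:(int(a),int(b)) for k,(a,b) in d.items()}, np.mean([d[c][0] for c in range(273,281)]))
print(env.state()["force"],env.state()["torque"])
w_=cams.grab_frame("wrist")["color"]
s=cams.grab_frame("scene")["color"][140:260,200:300]
cv2.imwrite("pics/p4.png",np.hstack([cv2.resize(im[165:225,240:310],(400,400),interpolation=cv2.INTER_CUBIC),cv2.resize(w_[120:300,160:360],(400,400))]))
E
```

```text
{270: (191, 195), 271: (191, 194), 272: (191, 194), 273: (190, 193), 274: (190, 193), 275: (189, 193), 276: (189, 192), 277: (189, 192), 278: (188, 191), 279: (189, 191), 280: (189, 191), 281: (190, 192)} 189.125
[ -0.06763876   6.4362489  -14.99946867] [1.35706565 0.41387379 0.08505666]
```

View pics/p4.png

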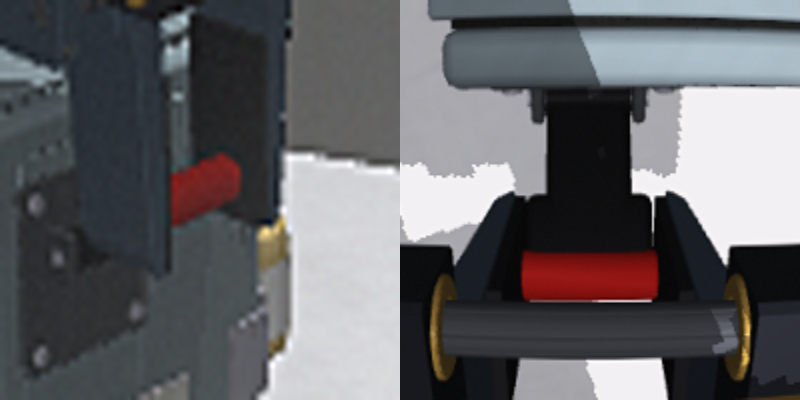

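The lift force is now climbing steeply, 13.4 to 15.0 N in about 0.6 mm, so this should be the stop. I'll test with a small, gentle pull.

step_arm(
  linear=[
    [-0.0025, 0, 0],
    [-0.005, 0, 0],
    [-0.008, 0, 0],
    [-0.008, 0, 0],
  ],
  turn=[0, 0, 0, 0],
)

```text
time_s: 19.45
ee_pos: [565.4, -64.3, 133.5]
ee_rot: [179.9, 0.4, -23.3]
force: [1.1, 4.1, -19.3]
gripper_width: 38.9
gripper_force: 50.0
```

step_arm(
  linear=[
    [0, 0, 0.002],
    [0, 0, 0.0033],
    [0, 0, 0.0033],
  ],
  turn=[0, 0, 0],
)

```text
time_s: 19.82
ee_pos: [566.2, -64.5, 134.5]
ee_rot: [179.9, 0.2, -23.3]
force: [-2.6, 4.7, -20.3]
gripper_width: 39.4
gripper_force: 50.0
```

```bash
python3 - <<'E'
from red import *
from workcell import cams,env
import cv2
for i in range(4):
    s=env.state();print(s["time_s"],np.round(s["ee_pos"],2),np.round(s["force"],1),np.round(s["qvel"],2),np.round(s["qpos"],2));im=cams.grab_frame("side")["color"]
d=cols(im);print({k:(int(a),int(b)) for k,(a,b) in d.items()})
w_=cams.grab_frame("wrist")["color"]
cv2.imwrite("pics/p5.png",np.hstack([cv2.resize(im[165:225,240:310],(400,400),interpolation=cv2.INTER_CUBIC),cv2.resize(w_[120:300,160:360],(400,400))]))
E
```

```text
19.825 [566.16 -64.55 134.54] [ -2.6   4.7 -20.3] [-0.04 -0.23 -0.33 -0.07 -0.32  0.1 ] [-7.6600e+00  2.2040e+01  9.7850e+01  1.0000e-02  6.0340e+01  1.0565e+02]
19.875 [566.51 -64.6  134.79] [ -2.2   4.1 -19.2] [-0.1  -0.24 -0.42  0.22 -0.24  0.1 ] [ -7.66  22.03  97.83   0.    60.32 105.65]
19.925 [566.65 -64.63 135.  ] [ -2.3   3.7 -19.4] [-0.07 -0.13 -0.18 -0.08 -0.04 -0.  ] [-7.6600e+00  2.2020e+01  9.7810e+01  1.0000e-02  6.0320e+01  1.0566e+02]
19.975 [566.84 -64.69 135.07] [ -1.7   5.2 -19.2] [ 0.09 -0.08 -0.28 -0.13 -0.33 -0.13] [ -7.67  22.02  97.8   -0.    60.31 105.65]
{270: (191, 194), 271: (190, 193), 272: (190, 193), 273: (190, 192), 274: (189, 192), 275: (189, 192), 276: (188, 191), 277: (188, 191), 278: (188, 191), 279: (188, 190), 280: (188, 190), 281: (190, 191)}
```

View pics/p5.png

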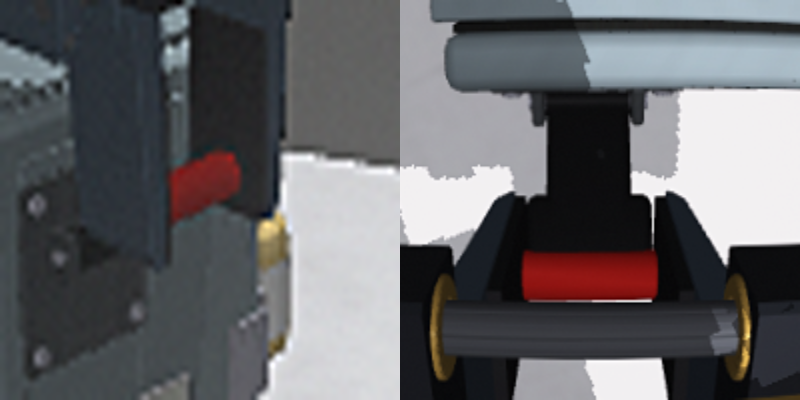

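The roll is now at about 0.8 rad, at its stop, with about 19 N of lift because the arm drifts slowly up to its command. I'll ease that off a little.

step_arm(
  linear=[
    [0, 0, 0.004],
    [0, 0, 0.006],
    [0, 0, 0.006],
    [0, 0, 0.006],
  ],
  turn=[0, 0, 0, 0],
)

```text
time_s: 20.58
ee_pos: [567.3, -64.5, 134.6]
ee_rot: [-180.0, 0.0, -23.3]
force: [-4.0, 5.3, -14.0]
gripper_width: 39.0
gripper_force: 50.0
```

step_arm(
  linear=[
    [-0.004, 0.0027, 0],
    [-0.008, 0.0053, 0],
    [-0.012, 0.008, 0],
    [-0.0157, 0.0106, 0],
    [-0.0157, 0.0106, 0],
  ],
  turn=[-0.002, -0.004, -0.006, -0.008, -0.008],
)

```text
time_s: 21.2
ee_pos: [561.8, -65.7, 134.6]
ee_rot: [-180.0, 0.0, -20.5]
force: [-3.7, 4.6, -14.8]
gripper_width: 39.2
gripper_force: 50.0
```

```bash
python3 - <<'E'
import numpy as np
for D in (2,4,6,8,10,12,14,16,18,20,22,24,26,28,30,32,34,36,38,40):
    a=np.radians(D);c,s=np.cos(a),np.sin(a);x,y=-63.6,94
    print([round((c*x-s*y-x)/300,4),round(-(s*x+c*y-y)/300,4),0],round(-D/360,4))
E
```

```text
[np.float64(-0.0108), np.float64(0.0076), 0] -0.0056
[np.float64(-0.0213), np.float64(0.0156), 0] -0.0111
[np.float64(-0.0316), np.float64(0.0239), 0] -0.0167
[np.float64(-0.0415), np.float64(0.0326), 0] -0.0222
[np.float64(-0.0512), np.float64(0.0416), 0] -0.0278
[np.float64(-0.0605), np.float64(0.0509), 0] -0.0333
[np.float64(-0.0695), np.float64(0.0606), 0] -0.0389
[np.float64(-0.0782), np.float64(0.0706), 0] -0.0444
[np.float64(-0.0864), np.float64(0.0808), 0] -0.05
[np.float64(-0.0944), np.float64(0.0914), 0] -0.0556
[np.float64(-0.1019), np.float64(0.1022), 0] -0.0611
[np.float64(-0.1091), np.float64(0.1133), 0] -0.0667
[np.float64(-0.1159), np.float64(0.1246), 0] -0.0722
[np.float64(-0.1223), np.float64(0.1362), 0] -0.0778
[np.float64(-0.1283), np.float64(0.148), 0] -0.0833
[np.float64(-0.1338), np.float64(0.16), 0] -0.0889
[np.float64(-0.139), np.float64(0.1721), 0] -0.0944
[np.float64(-0.1437), np.float64(0.1845), 0] -0.1
[np.float64(-0.148), np.float64(0.1969), 0] -0.1056
[np.float64(-0.1518), np.float64(0.2096), 0] -0.1111
```

step_arm(
  linear=[
    [-0.0108, 0.0076, 0],
    [-0.0213, 0.0156, 0],
    [-0.0316, 0.0239, 0],
    [-0.0415, 0.0326, 0],
    [-0.0512, 0.0416, 0],
    [-0.0605, 0.0509, 0],
    [-0.0695, 0.0606, 0],
    [-0.0695, 0.0606, 0],
  ],
  turn=[-0.0056, -0.0111, -0.0167, -0.0222, -0.0278, -0.0333, -0.0389, -0.0389],
)

```text
time_s: 22.2
ee_pos: [535.4, -75.2, 134.6]
ee_rot: [-180.0, 0.1, -6.4]
force: [-5.0, 6.5, -13.8]
gripper_width: 39.2
gripper_force: 50.0
```

step_arm(
  linear=[
    [-0.0108, 0.0076, 0],
    [-0.0213, 0.0156, 0],
    [-0.0316, 0.0239, 0],
    [-0.0415, 0.0326, 0],
    [-0.0512, 0.0416, 0],
    [-0.0605, 0.0509, 0],
    [-0.0695, 0.0606, 0],
    [-0.0782, 0.0706, 0],
    [-0.0864, 0.0808, 0],
    [-0.0944, 0.0914, 0],
    [-0.1019, 0.1022, 0],
    [-0.1091, 0.1133, 0],
    [-0.1159, 0.1246, 0],
    [-0.1223, 0.1362, 0],
    [-0.1283, 0.148, 0],
    [-0.1338, 0.16, 0],
    [-0.139, 0.1721, 0],
    [-0.1437, 0.1845, 0],
    [-0.148, 0.1969, 0],
    [-0.1518, 0.2096, 0],
  ],
  turn=[-0.0056, -0.0111, -0.0167, -0.0222, -0.0278, -0.0333, -0.0389, -0.0444, -0.05, -0.0556, -0.0611, -0.0667, -0.0722, -0.0778, -0.0833, -0.0889, -0.0944, -0.1, -0.1056, -0.1111],
)

```text
time_s: 24.7
ee_pos: [482.5, -132.6, 134.4]
ee_rot: [-179.9, 0.1, 33.7]
force: [-5.9, 7.7, -14.7]
gripper_width: 39.2
gripper_force: 50.0
```

step_arm(
  linear=[
    [-0.0108, 0.0076, 0],
    [-0.0213, 0.0156, 0],
    [-0.0316, 0.0239, 0],
    [-0.0415, 0.0326, 0],
    [-0.0512, 0.0416, 0],
    [-0.0605, 0.0509, 0],
    [-0.0695, 0.0606, 0],
    [-0.0782, 0.0706, 0],
    [-0.0864, 0.0808, 0],
    [-0.0944, 0.0914, 0],
    [-0.1019, 0.1022, 0],
    [-0.1091, 0.1133, 0],
    [-0.1159, 0.1246, 0],
    [-0.1223, 0.1362, 0],
    [-0.1283, 0.148, 0],
    [-0.1338, 0.16, 0],
    [-0.139, 0.1721, 0],
    [-0.1437, 0.1845, 0],
    [-0.148, 0.1969, 0],
    [-0.1518, 0.2096, 0],
  ],
  turn=[-0.0056, -0.0111, -0.0167, -0.0222, -0.0278, -0.0333, -0.0389, -0.0444, -0.05, -0.0556, -0.0611, -0.0667, -0.0722, -0.0778, -0.0833, -0.0889, -0.0944, -0.1, -0.1056, -0.1111],
)

```text
time_s: 27.2
ee_pos: [479.6, -210.6, 134.2]
ee_rot: [-179.9, 0.1, 73.8]
force: [-4.5, 6.4, -17.2]
gripper_width: 39.4
gripper_force: 50.0
```

step_arm(
  linear=[
    [-0.0108, 0.0076, 0],
    [-0.0213, 0.0156, 0],
    [-0.0213, 0.0156, 0],
    [-0.0213, 0.0156, 0],
  ],
  turn=[-0.0056, -0.0111, -0.0111, -0.0111],
)

```text
time_s: 27.7
ee_pos: [482.5, -218.4, 134.2]
ee_rot: [-179.9, 0.1, 77.8]
force: [-3.5, 4.8, -17.0]
gripper_width: 39.6
gripper_force: 50.0
```

step_arm(
  linear=[
    [0, 0, 0],
    [0, 0, 0],
    [0, 0, 0],
    [0, 0, 0],
    [0, 0, 0],
    [0, 0, 0],
    [0, 0, 0],
  ],
  turn=[0, 0, 0, 0, 0, 0, 0],
  fingers=-1,
)

```text
time_s: 28.58
ee_pos: [483.6, -218.0, 133.6]
ee_rot: [-180.0, 0.0, 77.6]
force: [-0.2, -0.3, 0.3]
gripper_width: 91.3
gripper_force: 0.0
```

step_arm(
  linear=[
    [0, 0, -0.05],
    [0, 0, -0.12],
    [0, 0, -0.22],
    [0, 0, -0.35],
    [0, 0, -0.45],
    [0, 0, -0.45],
    [0, 0, -0.45],
    [0, 0, -0.45],
  ],
  turn=[0, 0, 0, 0, 0, 0, 0, 0],
)

```text
time_s: 29.58
ee_pos: [482.9, -217.7, 267.4]
ee_rot: [-179.8, -0.0, 77.6]
force: [-0.5, 0.4, 0.4]
gripper_width: 91.3
gripper_force: 0.0
```

```bash
python3 - <<'E'
from workcell import env,cams
import cv2,numpy as np
s=env.state();print(s["time_s"],s["ee_pos"],s["gripper_width"],s["force"])
a=cams.grab_frame("side")["color"][100:320,120:340];b=cams.grab_frame("scene")["color"][130:320,170:420]
cv2.imwrite("pics/end.png",np.hstack([cv2.resize(a,(400,400)),cv2.resize(b,(400,400))]))
E
```

```text
29.575 [ 482.90141692 -217.68098881  267.35515599] 91.28983710978981 [-0.47459859  0.3609355   0.41954291]
```

View pics/end.png

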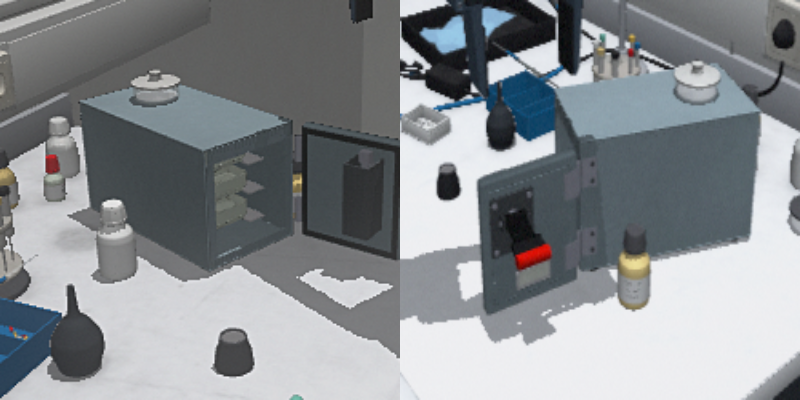

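The door stands open past square, the paddle has dropped back, and the bottles, dish and loupe look undisturbed.

```bash
python3 -c "
from workcell import env
print(env.job_done())"
```

```text
the job is handed in; nothing more can be done
None
```

The cabinet door is open to about 101° with the paddle let go and dropped back, the surrounding items look undisturbed, and the job is handed in at about 30 s. One lift reading touched about 20 N, right at the limit, before I eased it off.

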